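Set the iris lever to the red rider and release the camera

ROBOT

A 6-joint arm with a two-finger parallel gripper is mounted at the origin on the work surface. World frame = base frame: x ahead of the robot, y to its left, z up, the work surface at z = 0. Lengths are in m, angles in rad, forces in N, time in s.
With the tool pointing down it reaches from about 0.4 to 0.925 m from the base axis. Payload 12.5 kg.
Tool frame: the origin (TCP) lies midway between the tips of the shut fingers; the grasp point (between the pads) lies 19 mm behind it (bot.hold_point_z is the distance from the TCP to the grasp point, in m); z points along the fingers, y is the direction in which the jaws open and shut (so a half turn about z gives the same grasp; the last joint's range is limited). The gripper opens to 95 mm and grips with 3 to 60 N. Pads are 20 mm wide; open, the fingers measure 119 mm over their backs; the gripper's body (75 mm by 180 mm) begins 59 mm behind the grasp point.
Start: joints at [-1.339, 0.491, 1.559, -0, 1.092, -0.106], TCP at [0.207, -0.59, 0.215] pointing down, gripper open.
Joint ranges: [-3.1, 3.1], [-0.84, 2.19], [0.05, 2.79], [-1.13, 4.28], [0.06, 2.93], [-2.69, 2.69]. Speed limits (rad/s): [2.22, 2.22, 2.79, 3.14, 3.14, 3.14].

INTERFACE

Orientations are given as a unit quaternion [x, y, z, w].
In Python, from workcell import bot gives the robot as it stands.
- The arm moves only by the shell command python3 -m creep 'ROWS' [FORCE]. ROWS is JSON, a list of rows, each a list of 3 entries, a list of its own where there are three numbers: the turn, a rotation vector about the tool's x, y, z in rad, then the shift along the tool's x, y, z in m, then the finger opening in m, from 0 to 0.0951. A call has 1 to 8 rows; each row is the pose to reach, as a shift and turn from the pose measured when the call began, along the tool's axes at that moment; what a row does not reach only later rows make up. A row lasts 1/12 s, in which the tool goes at most 41.7 mm and 7.16 degrees, less where a joint would pass 70% of its speed; a pose out of reach is approached as far as the arm can. A call with a gripper value outside its range is refused whole. The fingers move at their own pace and stop on an object; FORCE is the grip in N (left out, the last holds). Time passes only in rows, so rows that repeat a pose let the fingers close. It gives the time, the measured TCP pose, the force and the opening at its end, in the units of the state.
- bot.observe(): the state, without advancing time (a new reading comes with each control period).
- bot.read_camera(name): name is "side" or "top"; returns the picture (420x560x3 uint8, red, green, blue); there is no depth.
- bot.camera_model(name): a dict with "fx", "fy", "cx", "cy" (pixels), "xyz" and "attitude" of the camera in the world. Camera axes: x right, y down, z forward; pixel columns grow to the right and rows downward; lengths in m; the calibration is good to about 2 mm. A picture is of the moment at which its call begins. camera_model takes no time and is no camera call.
- bot.hand_in(): hands the job in, once; it reports no verdict.
Trained networks look in the newest picture that a camera, given by its name, has taken for a name from the list of things; names that differ only in an ending like _2 or _b are one class to them, and where a whole thing is asked for, a point or a joint stands for the part that bears it (a point fixed in the world has none). Each returns a list of dicts, best first, with "score" (0 to 1); they miss things now and then, are a little off and sometimes report something else, mostly with a low value. They report only what shows in the picture. A call takes as long as a camera call. They do not tell look-alikes from the thing itself.
- bot.spot_in(label, camera): "point" ([x, y, z] in m, in the coordinates of the camera as it stood for that picture, good to about 4 mm: the middle of the surface that is visible of it).
The state is a dict: "clock": time; "joint_pos": joint angles; "joint_vel": joint speeds; "joint_torque": joint torques, N m; "position": TCP position; "tool_rot": TCP orientation; "wrist_force": force on the tool from outside, world axes, zero at the start; "torque": the same for the moment, N m; "grip_width": opening from 0.0 (shut) to 1.0 (fully open).
Only numpy, scipy, OpenCV 4.12 (cv2) and the standard library are available. Lean on these libraries where they do the work, as an engineer would, in place of code of your own. Each camera call takes 0.05 s, during which the arm holds its last target.

TASK

On the round cream iris unit, push the blue lever knob from its side with the outside of the fingers, without gripping it between them, round its arc until the lever points at the red rider on the white scale, less than half a scale division off. Then press the green button on the grey-blue console right down to take the picture, and let it come up again. Leave the rider where it is, do not drag or lift the unit, and leave everything else on the bench undisturbed.

Things in the scene. Friction and masses are not known exactly. Their poses are not given: they have to be found in the camera images.
- iris_base: the iris unit: a heavy (about 3 kg) round cream base 160 mm across and 40 mm tall, standing loose on the bench. Origin: centre of its underside, on the ring's axis; z up. A round white scale plate 152 mm across lies on it (plate top 48 mm above the bench). The scale is on its -x side: black marks every 8 degrees, every third one longer, over 72 degrees to either side of -x.
- iris_axis (a point): centre of the top of the black ring, 66 mm above the bench, on the ring's vertical axis (the base's z axis). The ring is 92 mm across, turns on the scale plate and carries the lever. This point does not turn.
- iris_ring (a joint): angle of the black ring and its lever (rad), counter-clockwise seen from above. At 0 the lever points along the base's -x; at angle a along (-cos a, -sin a) in the base's frame. Stops at -1.3 and 1.3. It stays where it is left: stiff by friction, 1 to 2 N at the knob, no spring. It starts between -1.15 and -0.45, always on the negative side of the rider.
- iris_knob (a point): centre of the top of the lever's blue knob, 95 mm above the bench, 95 mm from the ring's axis. The knob is an upright cylinder 24 mm across, 55 to 95 mm above the bench, outside the base's rim, at the end of a flat aluminium arm 8 mm wide (57 to 63 mm above the bench) with a black centre line. The point's x axis points along the lever to the ring's axis.
- rider (a joint): angle of the red rider about the same axis, counted in the same way as iris_ring (the lever points at the rider when both are equal). Between 0.0 and 1.0 at the start. It is a friction fit: do not shift it.
- rider_mark (a point): the red rider: a bar 8 mm wide, 26 mm long, lying on the scale plate (top 51 mm above the bench), with a tab 14 mm wide down over the plate's rim, at most 85 mm from the axis. This point: middle of its top, 80 mm from the ring's axis; its x axis points to that axis. The lever passes above it without touching.
- console: grey-blue camera console fixed to the bench, 110 (x) x 150 (y) x 32 mm tall, with an aluminium dial 32 mm across (48 mm tall) at (22, 45) mm and flat white keys; origin at the centre of its underside.
- release (a joint): travel of the green button (m): 0 up, 0.006 fully down; the spring needs about 5 N to go fully down and brings it up again. 0.0045 or more counts as pressed.
- release_top (a point): centre of the top of the green round button (28 mm across) on the console; it is pressed straight down.
- objective: bystander, loose, to be left alone: a bright steel microscope objective standing upright, 30 mm across, 50 mm tall; origin at its underside's centre.
- dish: bystander, loose, to be left alone: a flat closed glass culture dish, 88 mm across, 15 mm tall; origin at its underside's centre.
- bottle: bystander, loose, to be left alone: an amber jar with a white cap, 52 mm across, 100 mm tall; origin at its underside's centre.
- slidebox: bystander, loose, to be left alone: a blue slide box with a white lid, 87 x 77 x 33 mm; origin at its underside's centre.
- eyepiece: bystander, loose, to be left alone: a grey eyepiece standing upright, 44 mm across, 56 mm tall; origin at its underside's centre.
- mouse: bystander, loose, to be left alone: a light grey computer mouse, 100 x 60 x 32 mm; origin at its underside's centre.
- driver: bystander, loose, to be left alone: a screwdriver lying flat, its length along its x axis; origin at its underside.
There are look-alikes about, which are no part of the job. Of the things like the console, leave any that is black, pink or turquoise; of the rest the smaller one is meant.

How it is judged:
On the way, in this order (a step that is already met when the one before it is completed fails the run):
1. the lever points at the red rider and rests there (angle between the x axis of iris_knob and the x axis of rider_mark, either way round below 0.07 rad and velocity of joint iris_ring between -0.05 and 0.05 rad/s), for 0.3 s.
2. the green button is pressed right down while the lever points at the rider (angle between the x axis of iris_knob and the x axis of rider_mark, either way round below 0.07 rad and value of joint release above 0.0045 m), for 0.05 s.
At the end, for the whole second after the job is handed in: The lever is within 4 degrees (0.07 rad, half a scale division) of the rider and at rest, the button has been pressed and is up again (less than 1.5 mm down), the iris unit stands flat within 12 mm of where it was, and the rider is within 8 mm of where it was (all of step 1 and value of joint release below 0.0015 m and distance of iris_base from where it was at the start of the episode below 0.012 m and distance of rider_mark from where it was at the start of the episode below 0.008 m and angle between iris_base's own z axis and vertical below 0.05 rad); the robot touches nothing.
It fails at once if the lever's knob is gripped between the fingers or dragged from on top (the middle of the gripper comes within 8 mm of the knob's axis while touching it) (horizontal distance between the grasp point and iris_knob below 0.008 m and contact force between the fingers and iris_ring above 0.3 N).
It fails at once if the iris unit is dragged more than 12 mm, lifted or tipped (distance of iris_base from where it was at the start of the episode above 0.012 m or height (world z) of iris_base above 0.006 m or angle between iris_base's own z axis and vertical above 0.08 rad).
It fails at once if the red rider is shifted more than 8 mm (distance of rider_mark from where it was at the start of the episode above 0.008 m).
It fails at once if a bystander is moved more than 20 mm (distance of any of objective, dish, bottle, slidebox, eyepiece, mouse, driver from where it was at the start of the episode above 0.02 m).
It also fails if it takes over 54 s, if anything falls off the work surface, if the arm or the gripper's body presses on something with over 40 N, if the wrist force passes 120 N, or if a joint passes its speed limit or range.

## Working session

There is one attempt and no reset: what is moved stays moved. The work goes in short steps, Python scripts to look and compute and a shell command to move; the robot and the scene stay as the last step left them, time stands still between calls to the robot, and variables do not carry over. Pictures are saved under pics/ and viewed, and the job is handed in when it is done.

```bash
ls; mkdir -p pics; python3 - <<'E'
from workcell import bot
import cv2
for n in ("side","top"):
    im=bot.read_camera(n); cv2.imwrite(f"pics/{n}0.png",im[:,:,::-1]); print(n,bot.camera_model(n))
print(bot.observe()); print(bot.hold_point_z)
E
```

```text
pics
side {'fx': 433.61164247449415, 'fy': 433.61164247449415, 'cx': 277.2325937767947, 'cy': 209.40038195169421, 'xyz': array([0.39144761, 0.67846404, 0.88526584]), 'attitude': array([-0.09118407,  0.93007051, -0.35485923,  0.0270043 ])}
top {'fx': 437.2274708123844, 'fy': 437.2274708123844, 'cx': 280.2168072945506, 'cy': 212.11943036341097, 'xyz': array([ 0.32552641, -0.02453574,  1.42297197]), 'attitude': array([ 0.71001198, -0.69947354,  0.05916189, -0.05585366])}
{'clock': 0.1, 'joint_pos': array([-1.33859877e+00,  4.91456926e-01,  1.55937207e+00, -7.63794618e-06,
        1.09170085e+00, -1.05608403e-01]), 'joint_vel': array([-0.00034231, -0.00277842, -0.00140873,  0.00024006, -0.00174083,
       -0.00062995]), 'joint_torque': array([ 1.55918689e-03, -6.13621259e+01, -2.58606005e+01,  6.93397759e-02,
        4.70073475e-02, -4.75655372e-05]), 'position': array([ 0.20710281, -0.58946904,  0.21415216]), 'tool_rot': array([ 9.85769366e-01,  1.68102760e-01, -3.30211700e-05, -4.67443213e-04]), 'wrist_force': array([-0.24932705, -0.68085151,  0.06709872]), 'torque': array([ 0.00671277,  0.01569612, -0.02714019]), 'grip_width': 1.0004410019424732}
0.0188
```

View pics/top0.png

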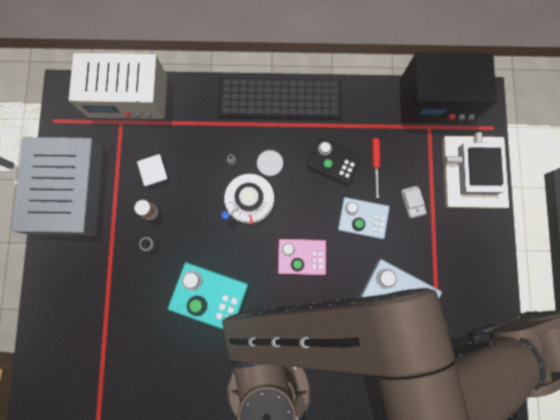

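View pics/side0.png

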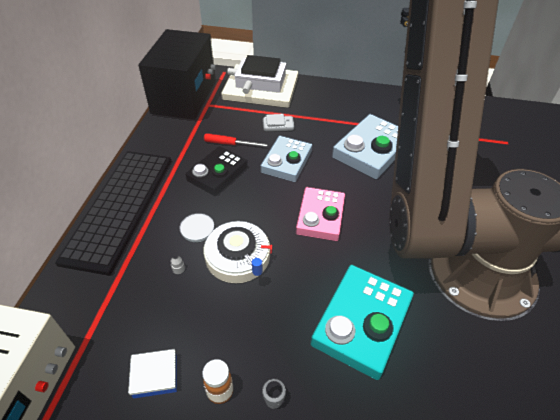

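The top view shows five consoles: black (333,161), pink (302,257), turquoise (208,295), a larger grey-blue one (400,290) and a smaller grey-blue one (363,217). By the description I want the smaller grey-blue one at (363,217). The only iris unit is at (249,198), with its knob at (226,215) and the red rider at (251,219).

```bash
cat > h.py <<'E'
import numpy as np, cv2
from scipy.spatial.transform import Rotation as R
from workcell import bot
def ray(n,u,v):
    c=bot.camera_model(n); d=R.from_quat(c['attitude']).apply([(u-c['cx'])/c['fx'],(v-c['cy'])/c['fy'],1]); return np.array(c['xyz']),d
def onz(n,u,v,z):
    o,d=ray(n,u,v); return o+d*(z-o[2])/d[2]
def proj(n,p):
    c=bot.camera_model(n); q=R.from_quat(c['attitude']).inv().apply(np.asarray(p)-c['xyz']); return c['fx']*q[0]/q[2]+c['cx'],c['fy']*q[1]/q[2]+c['cy']
def world(n,p):
    c=bot.camera_model(n); return R.from_quat(c['attitude']).apply(p)+c['xyz']
def crop(n,im,u,v,w,h,k,f):
    u0,v0=int(u-w/2),int(v-h/2); cv2.imwrite(f,cv2.resize(im[v0:v0+h,u0:u0+w,::-1],None,fx=k,fy=k,interpolation=cv2.INTER_CUBIC)); print(f,"origin",u0,v0,"scale",k)
E
python3 - <<'E'
from h import *
t=bot.read_camera("top"); s=bot.read_camera("side")
crop("top",t,249,200,80,60,10,"pics/c1.png"); crop("side",s,240,250,100,75,8,"pics/c2.png")
crop("top",t,363,217,80,60,10,"pics/c3.png"); crop("side",s,287,158,80,60,10,"pics/c4.png")
for l in ("iris_base","iris_knob","rider_mark","release_top","console"):
  for n in ("top","side"):
    for d in bot.spot_in(l,n)[:6]: print(l,n,round(d['score'],2),world(n,d['point']).round(4))
print(bot.observe()['clock'])
E
```

```text
pics/c1.png origin 209 170 scale 10
pics/c2.png origin 190 212 scale 8
pics/c3.png origin 323 187 scale 10
pics/c4.png origin 247 128 scale 10
iris_base top 0.6 [0.5846 0.0748 0.0506]
iris_base side 0.65 [0.5881 0.1029 0.0507]
iris_knob top 0.72 [0.5936 0.076  0.0688]
iris_knob top 0.59 [ 0.5208 -0.2803  0.0591]
iris_knob top 0.19 [0.6788 0.3891 0.0327]
iris_knob side 0.7 [0.5894 0.0842 0.0633]
rider_mark side 0.73 [0.584  0.0912 0.0646]
rider_mark side 0.48 [0.5207 0.0682 0.0498]
release_top top 0.41 [ 0.7102 -0.1828  0.0555]
release_top top 0.32 [ 0.5941 -0.4649  0.0257]
release_top side 0.83 [0.256  0.2308 0.0768]
release_top side 0.56 [ 0.7077 -0.1731  0.0494]
release_top side 0.49 [ 0.5137 -0.2738  0.0579]
release_top side 0.28 [0.587  0.0872 0.0633]
console top 0.95 [ 0.7236 -0.2016  0.0362]
console top 0.92 [ 0.338  -0.3645  0.0441]
console top 0.81 [ 0.5331 -0.2944  0.0331]
console top 0.71 [ 0.411  -0.0981  0.034 ]
console top 0.65 [0.2876 0.1965 0.0456]
console side 0.95 [ 0.7201 -0.1771  0.032 ]
console side 0.89 [ 0.2973 -0.3469  0.0453]
console side 0.88 [ 0.5321 -0.262   0.0283]
console side 0.88 [0.2828 0.2244 0.0412]
console side 0.58 [ 0.4058 -0.0716  0.0306]
console side 0.41 [ 0.7456 -0.3356  0.0188]
0.7
```

View pics/c1.png

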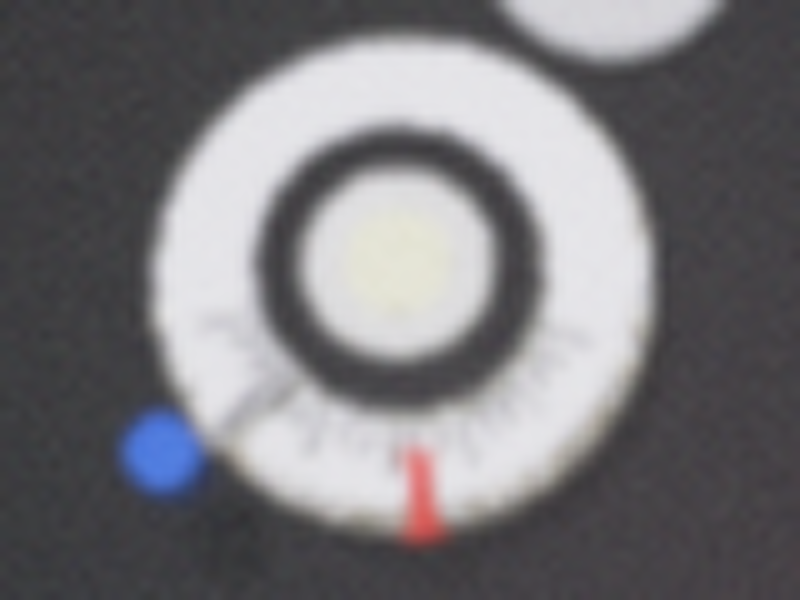

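View pics/c2.png

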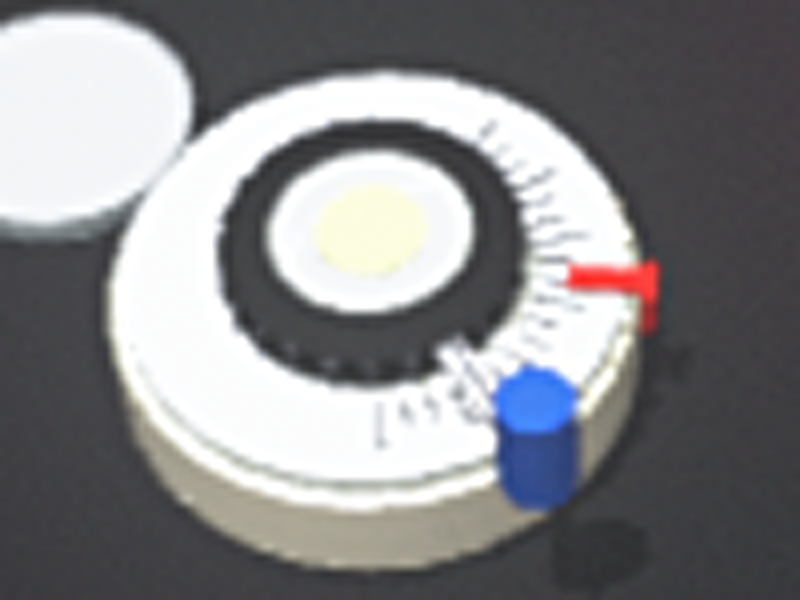

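View pics/c3.png

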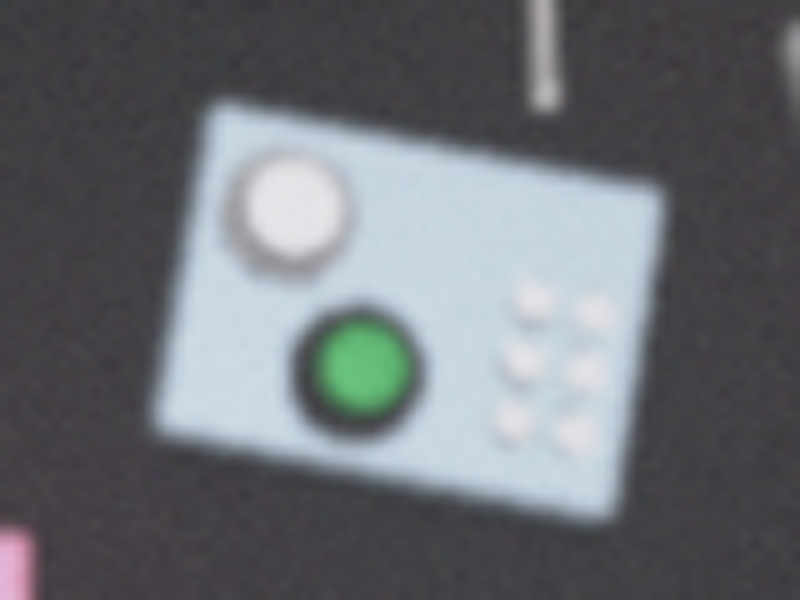

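View pics/c4.png

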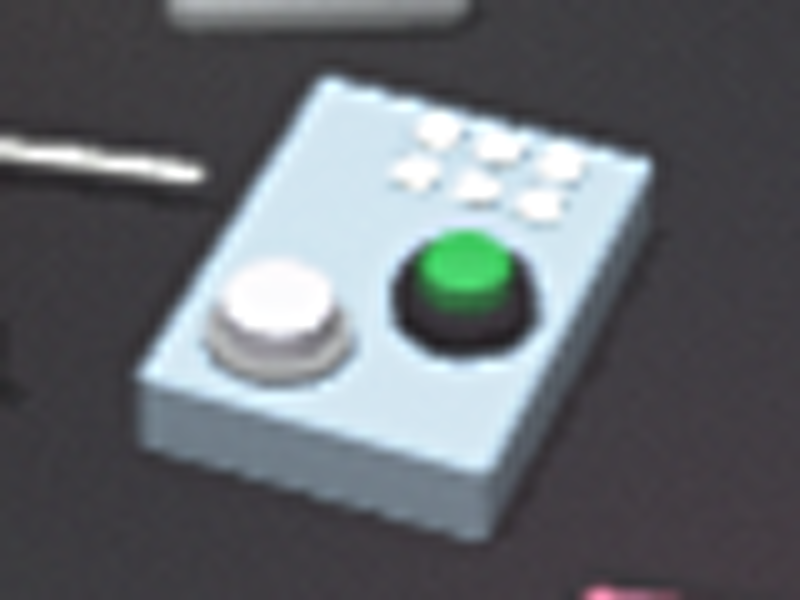

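```bash
cat >> h.py <<'E'
def masks(im,kind):
    r,g,b=[im[:,:,i].astype(int) for i in range(3)]
    return {'blue':(b>r+60)&(b>g+40),'red':(r>g+60)&(r>b+60),'green':(g>r+40)&(g>b+25),'white':(np.minimum(np.minimum(r,g),b)>150)}[kind].astype(np.uint8)
def blob(im,kind,u,v,rad=25):
    m=masks(im,kind); k=np.zeros_like(m); cv2.circle(k,(int(u),int(v)),rad,1,-1); m*=k
    n,l,st,c=cv2.connectedComponentsWithStats(m); i=1+np.argmin([np.hypot(c[j][0]-u,c[j][1]-v)-0.2*st[j,4] for j in range(1,n)])
    return c[i],st[i,4],(l==i)
E
python3 - <<'E'
from h import *
t=bot.read_camera("top"); s=bot.read_camera("side")
cv2.imwrite("pics/t1.png",t[:,:,::-1]);cv2.imwrite("pics/s1.png",s[:,:,::-1])
c,a,_=blob(t,'blue',225,215,12); print('knob top',c,a,onz('top',*c,.095).round(4))
c,a,_=blob(t,'red',251,219,12); print('rider top',c,a,onz('top',*c,.051).round(4))
c,a,_=blob(t,'green',359,224,12); print('btn top',c,a,[onz('top',*c,z).round(4) for z in (.035,.045,.05)])
c,a,_=blob(s,'green',293,157,12); print('btn side',c,a,[onz('side',*c,z).round(4) for z in (.035,.045,.05)])
# plate outline, top view
from scipy.optimize import least_squares
def circ(n,im,u,v,z,kind='white'):
    c,a,m=blob(im,kind,u,v,45)
    cs,_=cv2.findContours(m.astype(np.uint8),cv2.RETR_EXTERNAL,cv2.CHAIN_APPROX_NONE); k=max(cs,key=len)[:,0]
    P=np.array([onz(n,*p,z)[:2] for p in k])
    r=least_squares(lambda q:np.hypot(P[:,0]-q[0],P[:,1]-q[1])-q[2],[*P.mean(0),.076],loss='soft_l1',f_scale=.002).x
    return r
print('plate',circ('top',t,249,190,.044))
# black ring outer: hough in upscale
def ringfit(n,im,c0,z,r0):
    # radial gradient: bright->dark boundary at radius r
    g=cv2.GaussianBlur(cv2.cvtColor(im,cv2.COLOR_RGB2GRAY),(0,0),.7).astype(np.float32)
    best=None
    def f(q):
        th=np.linspace(0,2*np.pi,120)
        def samp(r):
            pts=np.array([proj(n,[q[0]+r*np.cos(a),q[1]+r*np.sin(a),z]) for a in th],np.float32)
            return cv2.remap(g,pts[:,0].reshape(1,-1),pts[:,1].reshape(1,-1),cv2.INTER_LINEAR)[0]
        return np.median(samp(r0+.004)-samp(r0-.004)),
    for dx in np.arange(-.01,.0101,.001):
        for dy in np.arange(-.01,.0101,.001):
            v=f((c0[0]+dx,c0[1]+dy))[0]
            if best is None or v>best[0]: best=(v,c0[0]+dx,c0[1]+dy)
    return best
r=circ('top',t,249,190,.044)
print('ring top',ringfit('top',t,r,.066,.046)); print('ring side',ringfit('side',s,r,.066,.046))
for z in (.066,):
  m=(s[:,:,0]>0)
c,a,_=blob(s,'blue',257,267,15); print('knob side',c,a,onz('side',257,262,.095).round(4))
c,a,_=blob(s,'red',267,247,12); print('rider side',c,a,onz('side',*c,.049).round(4))
print(bot.observe()['clock'])
E
```

```text
knob top [224.64285714 214.76785714] 56 [0.5329 0.1414 0.095 ]
rider top [250.76190476 219.66666667] 21 [0.5253 0.0637 0.051 ]
btn top [358.93939394 223.15151515] 66 [array([ 0.5216, -0.2824,  0.035 ]), array([ 0.5202, -0.2805,  0.045 ]), array([ 0.5195, -0.2796,  0.05  ])]
btn side [293.  154.5] 60 [array([ 0.5177, -0.2908,  0.035 ]), array([ 0.5162, -0.2794,  0.045 ]), array([ 0.5155, -0.2737,  0.05  ])]
plate [0.59904228 0.07246103 0.07798789]Traceback (most recent call last):
  File "<stdin>", line 34, in <module>
  File "<stdin>", line 30, in ringfit
  File "<stdin>", line 27, in f
  File "<stdin>", line 25, in samp
  File "h.py", line 9, in proj
    c=bot.camera_model(n); q=R.from_quat(c['attitude']).inv().apply(np.asarray(p)-c['xyz']); return c['fx']*q[0]/q[2]+c['cx'],c['fy']*q[1]/q[2]+c['cy']
ValueError: time passes only in moves, steps and waits
```

```bash
sed -i 's/c=bot.camera_model(n)/c=cm(n)/; s/^def ray/_C={}\ndef cm(n):\n    if n not in _C: _C[n]=bot.camera_model(n)\n    return _C[n]\ndef ray/' h.py
cat >> h.py <<'E'
def ringfit(n,im,c0,z,r0,span=.008,step=.001):
    g=cv2.GaussianBlur(cv2.cvtColor(im,cv2.COLOR_RGB2GRAY),(0,0),.7).astype(np.float32)
    c=cm(n); Q=R.from_quat(c['attitude']).inv(); th=np.linspace(0,2*np.pi,120,endpoint=False)
    def samp(x,y,r):
        q=Q.apply(np.c_[x+r*np.cos(th),y+r*np.sin(th),0*th+z]-c['xyz']); u=(c['fx']*q[:,0]/q[:,2]+c['cx']).astype(np.float32);v=(c['fy']*q[:,1]/q[:,2]+c['cy']).astype(np.float32)
        return cv2.remap(g,u[None],v[None],cv2.INTER_LINEAR)[0]
    S=[]
    for dx in np.arange(-span,span+1e-9,step):
        for dy in np.arange(-span,span+1e-9,step):
            x,y=c0[0]+dx,c0[1]+dy; S.append((np.mean(np.clip(samp(x,y,r0+.004)-samp(x,y,r0-.004),-50,80)),x,y))
    S=np.array(sorted(S)[::-1][:6]); return S.mean(0).round(4)
E
python3 - <<'E'
from h import *
t=cv2.imread("pics/t1.png")[:,:,::-1].copy(); s=cv2.imread("pics/s1.png")[:,:,::-1].copy()
r=[.599,.0725]
print('ring',ringfit('top',t,r,.066,.046),ringfit('side',s,r,.066,.046))
print('plate',ringfit('top',t,r,.048,.076),ringfit('side',s,r,.048,.076))
for z in (.06,.07):print('z',z,ringfit('top',t,r,z,.046),ringfit('side',s,r,z,.046))
c,a,_=blob(s,'blue',257,267,15); print('knob side',c,a,onz('side',256.4,261.5,.095).round(4))
c,a,_=blob(s,'red',267,247,12); print('rider side',c,a,onz('side',*c,.049).round(4))
E
```

```text
ring [7.99793e+01 5.97800e-01 7.02000e-02] [74.8374  0.5928  0.0803]
plate [-26.047    0.6068   0.0702] [-8.1333  0.5985  0.0645]
z 0.06 [7.9977e+01 5.9920e-01 7.0300e-02] [7.93134e+01 5.94500e-01 7.80000e-02]
z 0.07 [7.99682e+01 5.97000e-01 7.00000e-02] [65.2945  0.5928  0.0803]
knob side [256.36842105 265.80263158] 152 [0.529  0.1452 0.095 ]
rider side [267.19148936 246.93617021] 47 [0.521  0.0679 0.049 ]
```

```bash
cat >> h.py <<'E'
A=np.array([.597,.0735])
def tgt(th,d,z,rad=.095):
    th=np.radians(th); u=np.array([-np.cos(th),-np.sin(th)]); t=np.array([np.sin(th),-np.cos(th)])
    p=A+rad*u-d*t; # push with tool -x along t
    return np.r_[p,z], np.arctan2(-t[1],-t[0])
def rel(p,xyaw):
    o=bot.observe(); Rc=R.from_quat(o['tool_rot']); Rt=R.from_matrix(np.array([[np.cos(xyaw),np.sin(xyaw),0],[np.sin(xyaw),-np.cos(xyaw),0],[0,0,-1]]))
    return (Rc.inv()*Rt).as_rotvec().round(3).tolist(), Rc.inv().apply(np.asarray(p)-o['position']).round(4).tolist()
E
python3 - <<'E'
from h import *
p,y=tgt(-46.6,.045,.19); print(p,np.degrees(y),rel(p,y))
E
```

```text
[0.56442255 0.17344353 0.19      ] 43.4 ([0.0, 0.0, -0.42], [0.59, -0.6017, 0.0246])
```

```bash
python3 -m creep '[[[0,0,-0.02],[0.028,-0.0285,0],0],[[0,0,-0.04],[0.056,-0.057,0],0],[[0,0,-0.06],[0.084,-0.0855,0],0],[[0,0,-0.08],[0.112,-0.114,0],0],[[0,0,-0.10],[0.14,-0.1425,0],0],[[0,0,-0.12],[0.168,-0.171,0],0],[[0,0,-0.14],[0.196,-0.1995,0],0],[[0,0,-0.16],[0.224,-0.228,0],0]]' 20
python3 - <<'E'
from h import *
p,y=tgt(-46.6,.045,.19); print(rel(p,y))
E
```

```text
clock: 1.47
position: [0.3433, -0.2986, 0.2149]
tool_rot: [0.969, 0.247, 0.0, 0.0]
wrist_force: [0.1, -0.4, 0.6]
grip_width: 0.494
([0.001, -0.0, -0.259], [0.4198, -0.309, 0.0247])
```

```bash
python3 -m creep '[[[0,0,-0.02],[0.03,-0.022,0],0],[[0,0,-0.04],[0.06,-0.044,0],0],[[0,0,-0.06],[0.09,-0.066,0],0],[[0,0,-0.08],[0.12,-0.088,0],0],[[0,0,-0.10],[0.15,-0.11,0],0],[[0,0,-0.12],[0.18,-0.132,0],0],[[0,0,-0.14],[0.21,-0.154,0],0],[[0,0,-0.16],[0.24,-0.176,0],0]]'
python3 - <<'E'
from h import *
p,y=tgt(-46.6,.045,.19); print(rel(p,y))
E
```

```text
clock: 2.13
position: [0.4705, -0.0274, 0.215]
tool_rot: [0.946, 0.324, 0.0, 0.0]
wrist_force: [0.4, -0.4, 0.0]
grip_width: 0.008
([0.001, -0.0, -0.098], [0.1973, -0.1012, 0.025])
```

```bash
python3 -m creep '[[[0,0,-0.02],[0.035,-0.018,0],0],[[0,0,-0.04],[0.07,-0.036,0],0],[[0,0,-0.06],[0.105,-0.054,0],0],[[0,0,-0.08],[0.14,-0.072,0.01],0],[[0,0,-0.098],[0.17,-0.088,0.02],0],[[0,0,-0.098],[0.197,-0.101,0.025],0],[[0,0,-0.098],[0.197,-0.101,0.025],0],[[0,0,-0.098],[0.197,-0.101,0.025],0]]'
python3 - <<'E'
from h import *
p,y=tgt(-46.6,.045,.071); print(rel(p,y))
for n in ("top","side"):
    im=bot.read_camera(n); cv2.imwrite(f"pics/{n}2.png",im[:,:,::-1])
    crop(n,im,*( (249,200) if n=="top" else (240,235)),112,84,7,f"pics/{n}2c.png")
E
```

```text
clock: 2.8
position: [0.5643, 0.1743, 0.1893]
tool_rot: [0.929, 0.371, -0.0, 0.0]
wrist_force: [-0.8, -0.2, -0.0]
grip_width: 0.008
([0.001, 0.001, 0.002], [-0.0004, 0.0006, 0.1183])
pics/top2c.png origin 193 158 scale 7
pics/side2c.png origin 184 193 scale 7
```

View pics/side2c.png

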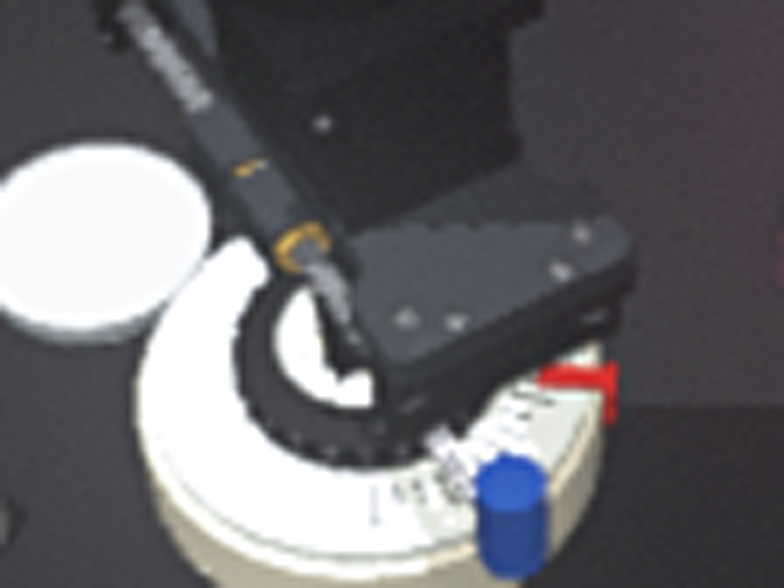

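View pics/top2.png

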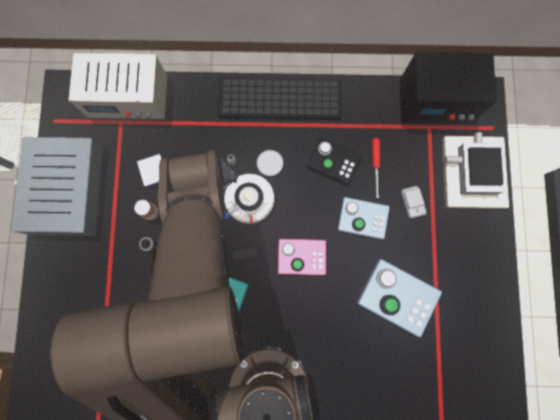

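The gripper hovers behind the knob (knob at side pixel 257,266), with the rider and knob still clear. Next I lower the tool to knob height.

```bash
python3 -m creep '[[[0,0,0],[0,0,0.035],0],[[0,0,0],[0,0,0.07],0],[[0,0,0],[0,0,0.1],0],[[0,0,0],[0,0,0.118],0],[[0,0,0],[0,0,0.118],0],[[0,0,0],[0,0,0.118],0]]'
python3 - <<'E'
from h import *
im=bot.read_camera("side"); crop("side",im,250,250,100,75,8,"pics/s3.png")
o=bot.observe(); print(o['position'],proj("side",o['position']))
for th in (-46.6,-36,-28,-20,-12,-4,-2,2,6): print(th,*rel(*tgt(th,.022,.071)))
E
```

```text
clock: 3.4
position: [0.564, 0.1716, 0.0724]
tool_rot: [0.929, 0.369, -0.0, 0.0]
wrist_force: [-0.4, 0.0, 1.0]
grip_width: 0.007
pics/s3.png origin 200 212 scale 8
[0.56463967 0.17189203 0.07333294] (np.float64(238.22449171621048), np.float64(274.26671169345155))
-46.6 [0.002, -0.001, -0.001] [-0.0221, -0.0013, 0.0023]
-36 [0.002, -0.001, -0.186] [-0.0399, -0.0037, 0.0023]
-28 [0.002, -0.001, -0.326] [-0.0535, -0.0033, 0.0023]
-20 [0.002, -0.001, -0.465] [-0.067, -0.001, 0.0023]
-12 [0.002, -0.0, -0.605] [-0.0799, 0.0031, 0.0023]
-4 [0.002, -0.0, -0.745] [-0.0922, 0.009, 0.0023]
-2 [0.002, -0.0, -0.779] [-0.0951, 0.0107, 0.0023]
2 [0.002, -0.0, -0.849] [-0.1008, 0.0145, 0.0023]
6 [0.002, -0.0, -0.919] [-0.1062, 0.0186, 0.0023]
```

View pics/s3.png

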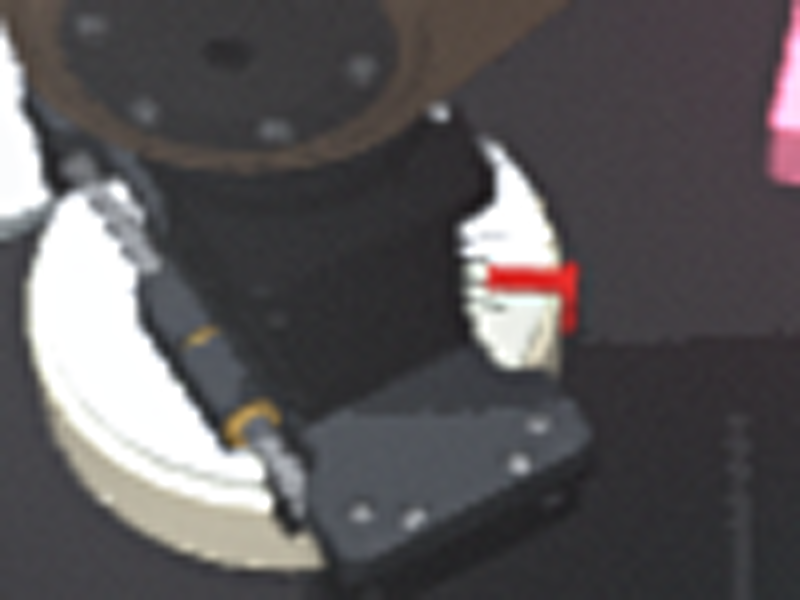

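The knob is now hidden behind the gripper, and the fingertip sits at side pixel (237,276), matching its projection. The red rider shows clear at about (267,247). Starting the push along the arc.

```bash
python3 -m creep '[[[0,0,0],[-0.011,-0.001,0.002],0],[[0,0,0],[-0.022,-0.001,0.002],0],[[0,0,-0.06],[-0.028,-0.002,0.002],0],[[0,0,-0.12],[-0.034,-0.003,0.002],0],[[0,0,-0.186],[-0.04,-0.0037,0.002],0],[[0,0,-0.25],[-0.047,-0.0035,0.002],0],[[0,0,-0.326],[-0.0535,-0.0033,0.002],0],[[0,0,-0.326],[-0.0535,-0.0033,0.002],0]]'
python3 - <<'E'
from h import *
o=bot.observe(); print(o['position'],o['wrist_force'])
im=bot.read_camera("side"); crop("side",im,250,250,100,75,8,"pics/s4.png")
im=bot.read_camera("top"); crop("top",im,245,205,100,75,8,"pics/t4.png")
for th in (-28,-24,-20,-16,-12,-8,-4,-2,2,6): print(th,*rel(*tgt(th,.022,.071)))
E
```

```text
clock: 4.12
position: [0.5232, 0.1368, 0.0729]
tool_rot: [0.856, 0.516, 0.002, 0.001]
wrist_force: [0.6, 0.2, 0.3]
grip_width: 0.008
[0.52323006 0.13675594 0.07286404] [0.62313656 0.1750971  0.31214608]
pics/s4.png origin 200 212 scale 8
pics/t4.png origin 195 167 scale 8
-28 [0.003, -0.001, -0.003] [0.0, -0.0004, 0.0014]
-24 [0.003, -0.001, -0.073] [-0.0066, -0.0017, 0.0014]
-20 [0.003, -0.001, -0.142] [-0.0134, -0.0025, 0.0014]
-16 [0.003, -0.001, -0.212] [-0.0202, -0.0029, 0.0014]
-12 [0.004, -0.001, -0.282] [-0.027, -0.0027, 0.0014]
-8 [0.004, -0.001, -0.352] [-0.0338, -0.0021, 0.0014]
-4 [0.004, -0.001, -0.422] [-0.0405, -0.001, 0.0014]
-2 [0.004, -0.0, -0.457] [-0.0438, -0.0003, 0.0014]
2 [0.004, -0.0, -0.526] [-0.0504, 0.0015, 0.0014]
6 [0.004, -0.0, -0.596] [-0.0568, 0.0037, 0.0014]
```

View pics/s4.png

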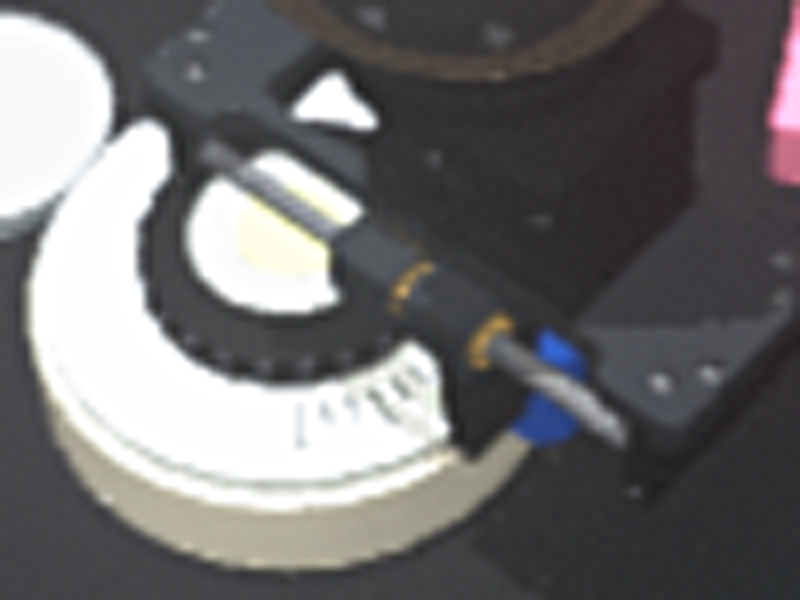

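View pics/t4.png

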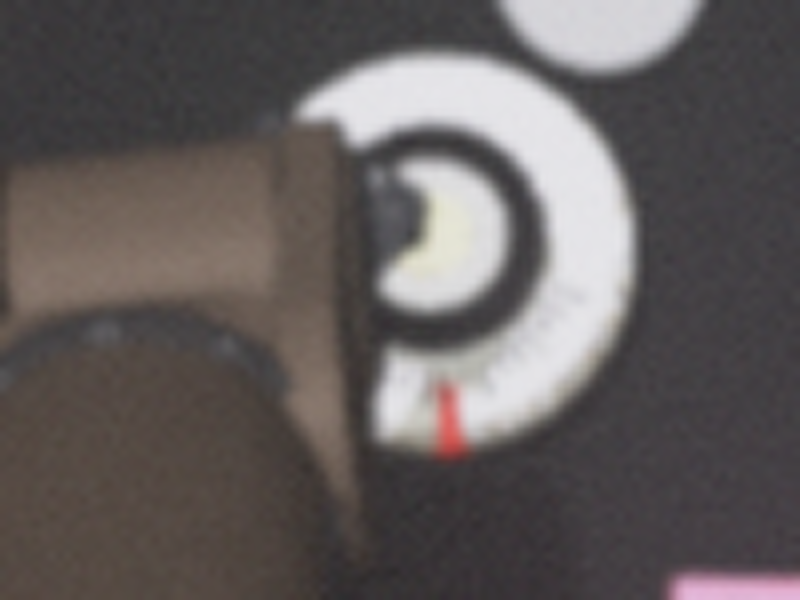

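In the side view the blue knob has moved to about (269,260), with the fingers behind it. In the top view the rider is unmoved at (251,220). I'll continue to a few degrees short, then look.

```bash
python3 -m creep '[[[0,0,-0.073],[-0.0066,-0.0017,0.0014],0],[[0,0,-0.142],[-0.0134,-0.0025,0.0014],0],[[0,0,-0.212],[-0.0202,-0.0029,0.0014],0],[[0,0,-0.282],[-0.027,-0.0027,0.0014],0],[[0,0,-0.352],[-0.0338,-0.002,0.0014],0],[[0,0,-0.422],[-0.0405,-0.001,0.0014],0],[[0,0,-0.49],[-0.047,0.0005,0.0014],0],[[0,0,-0.49],[-0.047,0.0005,0.0014],0]]'
python3 - <<'E'
from h import *
im=bot.read_camera("side"); crop("side",im,255,250,100,75,8,"pics/s5.png");cv2.imwrite("pics/s5f.png",im[:,:,::-1])
im=bot.read_camera("top"); crop("top",im,245,205,100,75,8,"pics/t5.png");cv2.imwrite("pics/t5f.png",im[:,:,::-1])
for th in (0,2,4,6): print(th,*rel(*tgt(th,.022,.071)))
E
```

```text
clock: 4.88
position: [0.5022, 0.0951, 0.0715]
tool_rot: [0.708, 0.707, 0.001, 0.002]
wrist_force: [-0.1, -0.2, 0.5]
grip_width: 0.005
pics/s5.png origin 205 212 scale 8
pics/t5.png origin 195 167 scale 8
0 [0.004, 0.0, -0.006] [-0.0002, -0.0004, 0.0003]
2 [0.004, 0.0, -0.04] [-0.0035, -0.0011, 0.0003]
4 [0.004, 0.001, -0.075] [-0.0069, -0.0017, 0.0003]
6 [0.004, 0.001, -0.11] [-0.0102, -0.0021, 0.0003]
```

View pics/s5.png

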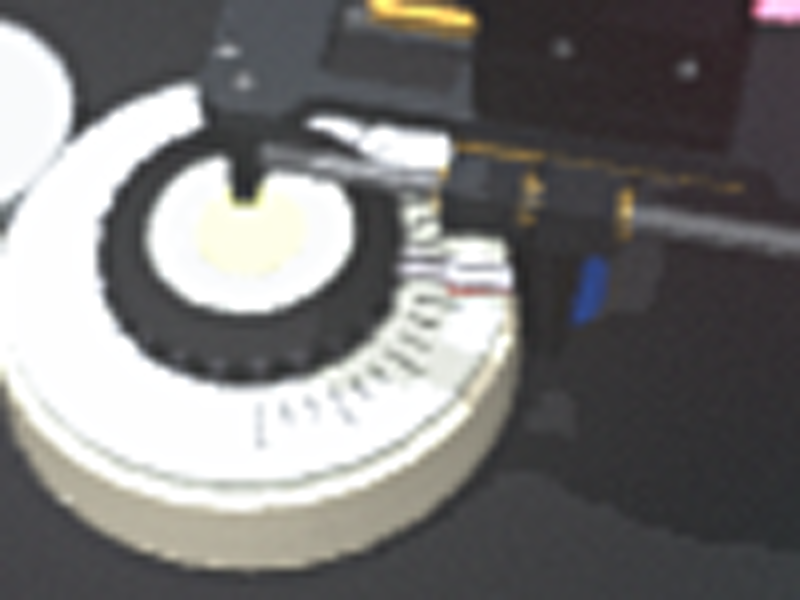

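View pics/t5.png

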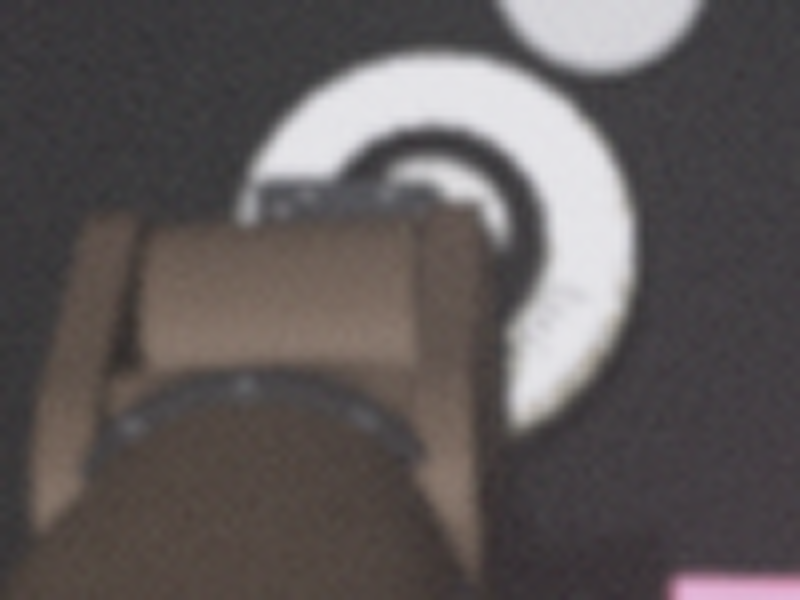

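Side view: the arm nearly covers the rider, leaving a red sliver at (264,248), and the knob is at about (279,248). Allowing for parallax, the lever is still a few degrees short, so I'll push to about 4.5° in my estimate, back off and measure.

```bash
python3 -m creep '[[[0,0,-0.04],[-0.0035,-0.001,0.0003],0],[[0,0,-0.08],[-0.0075,-0.0017,0.0003],0],[[0,0,-0.08],[-0.0075,-0.0017,0.0003],0],[[0,0,-0.08],[-0.0075,-0.0017,0.0003],0],[[0,0,-0.08],[0.01,-0.0017,0],0],[[0,0,-0.08],[0.04,-0.0017,0],0],[[0,0,-0.08],[0.06,-0.0017,-0.02],0],[[0,0,-0.08],[0.08,-0.0017,-0.05],0]]'
python3 - <<'E'
from h import *
im=bot.read_camera("side"); crop("side",im,255,250,100,75,8,"pics/s6.png");cv2.imwrite("pics/s6f.png",im[:,:,::-1])
im=bot.read_camera("top"); crop("top",im,245,205,100,75,8,"pics/t6.png");cv2.imwrite("pics/t6f.png",im[:,:,::-1])
E
```

```text
clock: 5.65
position: [0.4996, 0.1769, 0.12]
tool_rot: [0.681, 0.732, -0.001, 0.0]
wrist_force: [0.2, -0.5, -0.7]
grip_width: 0.004
pics/s6.png origin 205 212 scale 8
pics/t6.png origin 195 167 scale 8
```

View pics/s6.png

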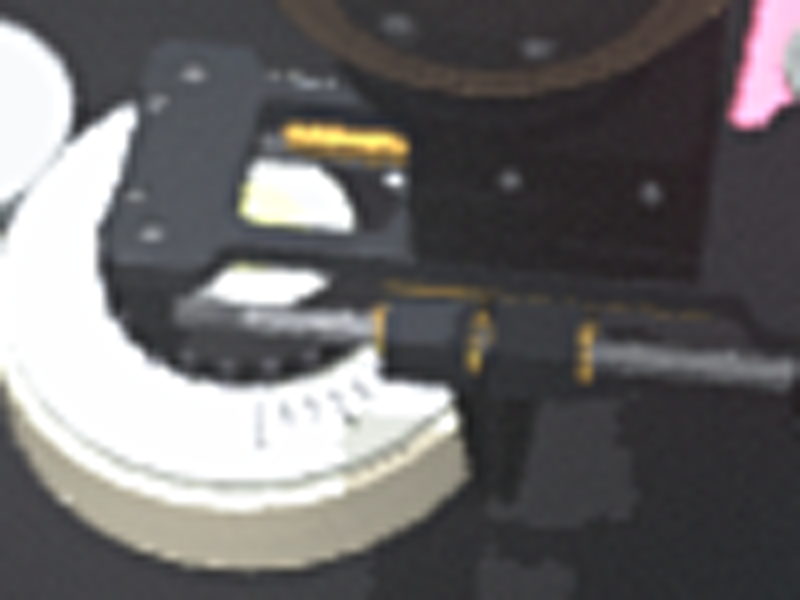

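View pics/t6.png

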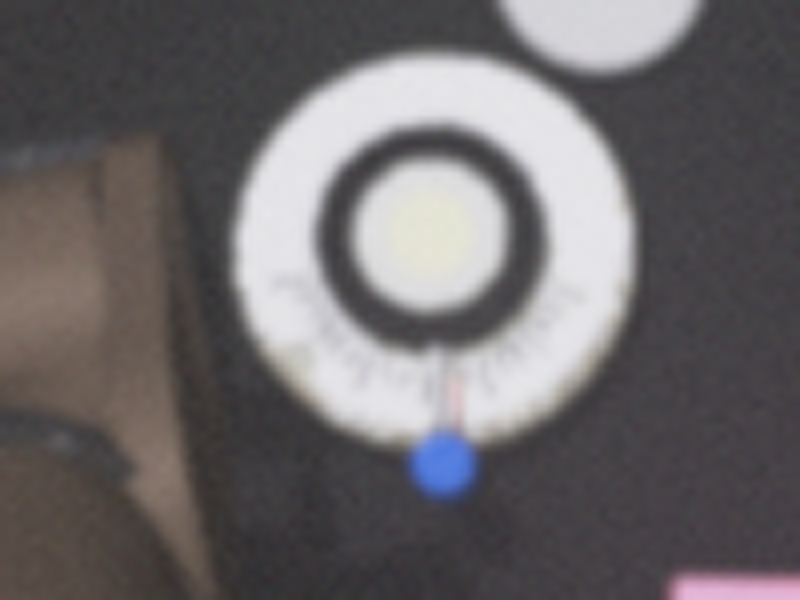

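```bash
cat > m.py <<'E'
from h import *
from scipy.optimize import least_squares
def cen(im,kind,u,v,rad):
    f=im.astype(float); r,g,b=f[:,:,0],f[:,:,1],f[:,:,2]
    w={'blue':np.clip(b-np.maximum(r,g)-25,0,80),'red':np.clip(r-np.maximum(g,b)-25,0,80),'green':np.clip(g-np.maximum(r,b)-15,0,60)}[kind]
    yy,xx=np.mgrid[:w.shape[0],:w.shape[1]]; w=w*(np.hypot(xx-u,yy-v)<rad); return (w*xx).sum()/w.sum(),(w*yy).sum()/w.sum()
def ld(f): return cv2.imread(f)[:,:,::-1].copy()
def lever(im,u,v):
    t=ld("pics/t1.png"); k1=onz('top',*cen(t,'blue',225,215,8),.095)[:2]; rd=onz('top',*cen(t,'red',250.8,219.5,7),.051)[:2]
    k2=onz('top',*cen(im,'blue',u,v,8),.095)[:2]
    ax=least_squares(lambda a:[np.hypot(*(k1-a))-.095,np.hypot(*(k2-a))-.095],[.6,.07]).x
    an=lambda p,a:np.degrees(np.arctan2(-(p-a)[1],-(p-a)[0]))
    print('k1',k1.round(4),'k2',k2.round(4),'rider',rd.round(4),'axis',ax.round(4),'rider r',np.hypot(*(rd-ax)).round(4))
    for a in (ax,np.array([.599,.0715]),np.array([.599,.0725])): print('axis',a.round(4),'start',an(k1,a).round(2),'lever',an(k2,a).round(2),'rider',an(rd,a).round(2))
E
python3 - <<'E'
from m import *
lever(ld("pics/t6f.png"),250,225)
# rider bar own direction from t1: line fit of red pixels
t=ld("pics/t1.png"); f=t.astype(float); w=np.clip(f[:,:,0]-np.maximum(f[:,:,1],f[:,:,2])-20,0,80)
P=[]
for v in range(213,226):
    row=w[v,243:260]
    if row.sum()>15: P.append((v,(row*np.arange(243,260)).sum()/row.sum(),row.sum())); 
print(np.array(P).round(2))
P=np.array(P); a=[onz('top',p[1],p[0],.051)[:2] for p in P]; a=np.array(a); k=np.polyfit(a[:,0],a[:,1],1,w=P[:,2]); print('bar dir deg',np.degrees(np.arctan(k[0])),'y at x=.599',np.polyval(k,.599))
E
```

```text
k1 [0.5326 0.1411] k2 [0.5034 0.0629] rider [0.5247 0.0638] axis [0.598  0.0722] rider r 0.0738
axis [0.598  0.0722] start -46.52 lever 5.58 rider 6.54
axis [0.599  0.0715] start -46.35 lever 5.12 rider 5.94
axis [0.599  0.0725] start -45.94 lever 5.71 rider 6.7
[[215.   250.24 104.  ]
 [216.   250.41 171.  ]
 [217.   250.53 169.  ]
 [218.   250.65 165.  ]
 [219.   250.72 179.  ]
 [220.   250.73 207.  ]
 [221.   250.81 239.  ]
 [222.   250.97 288.  ]
 [223.   250.93 269.  ]
 [224.   250.74  72.  ]]
bar dir deg 5.728308547171213 y at x=.599 0.07118649949310095
```

Top view: the lever stands at about 5.3° and the rider at about 6.2°, so they are about 1° apart against a 4° tolerance. The rider's red shows at (252,217), partly under the arm, and the knob is at (250,225). Now I'll raise the tool and go to the button.

```bash
python3 -m creep '[[[0,0,0],[0,0,-0.035],0],[[0,0,0],[0,0,-0.07],0],[[0,0,0],[-0.02,0,-0.09],0],[[0,0,0],[-0.05,0,-0.09],0],[[0,0,0],[-0.09,0,-0.09],0],[[0,0,0],[-0.13,0,-0.09],0],[[0,0,0],[-0.17,0,-0.09],0],[[0,0,0],[-0.21,0,-0.09],0]]'
python3 - <<'E'
from h import *
print(rel([.518,-.280,.12],np.radians(94)))
E
```

```text
clock: 6.42
position: [0.5167, -0.0327, 0.2144]
tool_rot: [0.681, 0.732, 0.004, 0.003]
wrist_force: [0.4, 0.3, -1.0]
grip_width: 0.006
([0.01, -0.0, 0.002], [-0.2468, -0.0175, 0.0941])
```

```bash
python3 -m creep '[[[0.01,0,0],[-0.04,-0.003,0],0],[[0.01,0,0],[-0.08,-0.006,0],0],[[0.01,0,0],[-0.12,-0.009,0],0],[[0.01,0,0],[-0.16,-0.012,0],0],[[0.01,0,0],[-0.2,-0.015,0.02],0],[[0.01,0,0],[-0.235,-0.0175,0.04],0],[[0.01,0,0],[-0.247,-0.0175,0.07],0],[[0.01,0,0],[-0.247,-0.0175,0.094],0]]'
python3 - <<'E'
from h import *
im=bot.read_camera("side"); cv2.imwrite("pics/s7f.png",im[:,:,::-1])
crop("side",im,255,245,100,75,8,"pics/s7.png"); crop("side",im,287,150,100,75,8,"pics/s7b.png")
im=bot.read_camera("top"); cv2.imwrite("pics/t7f.png",im[:,:,::-1])
o=bot.observe(); print(o['position'],o['wrist_force'],proj("side",o['position']))
print(rel([.518,-.280,.055],np.radians(94)))
E
```

```text
clock: 7.08
position: [0.5173, -0.2835, 0.1178]
tool_rot: [0.683, 0.73, -0.0, -0.0]
wrist_force: [0.0, -0.1, -0.4]
grip_width: 0.007
pics/s7.png origin 205 207 scale 8
pics/s7b.png origin 237 112 scale 8
[ 0.51608368 -0.28003661  0.11618641] [-1.02189914  1.10306073  1.2605774 ] (np.float64(294.1362741204689), np.float64(135.0980914987805))
([-0.006, -0.005, -0.001], [-0.0004, 0.0023, 0.0612])
```

View pics/s7.png

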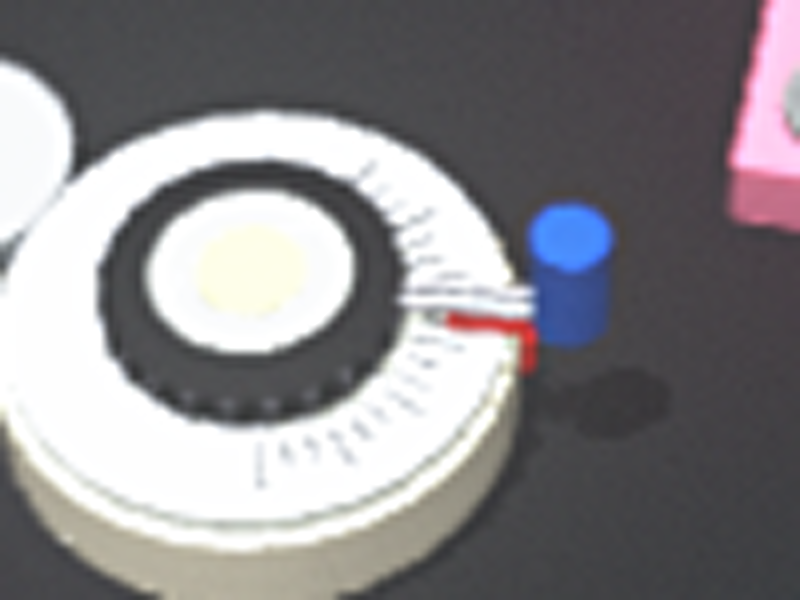

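View pics/s7b.png

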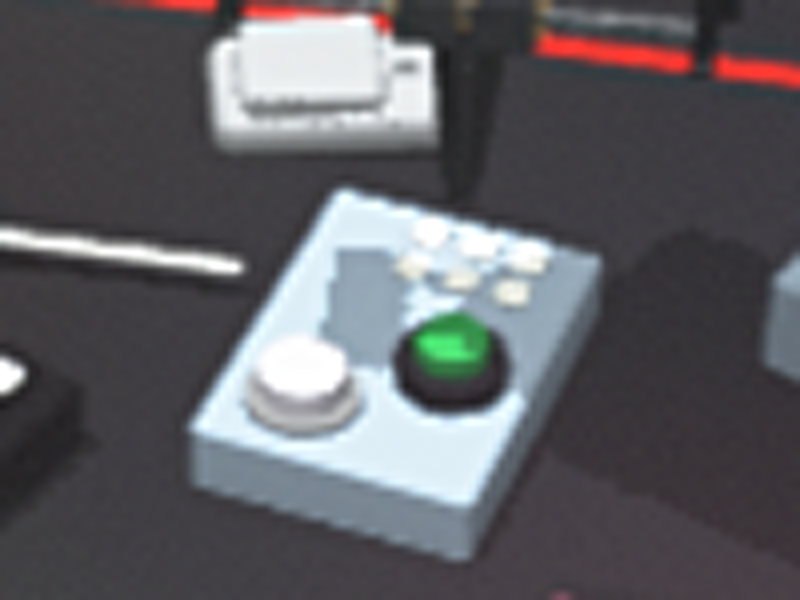

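Side view: the arm lies beside the rider, which peeks out below it at (264,248), and the knob top is at (276,236). The tool stands above the green button at (293,155). I'll cross-check the angle from the side camera.

```bash
python3 - <<'E'
from m import *
k1=onz('side',256.4,261.5,.095)[:2]; k2=onz('side',275.75,236.1,.095)[:2]
ax=least_squares(lambda a:[np.hypot(*(k1-a))-.095,np.hypot(*(k2-a))-.095],[.6,.07]).x
an=lambda p:np.degrees(np.arctan2(-(p-ax)[1],-(p-ax)[0]))
s=ld("pics/s1.png")
# rider bar top centreline in c2: (570,275)->(640,278) crop of origin 190,212 scale 8
a=onz('side',190+572/8-.44,212+273/8-.44,.051)[:2]; b=onz('side',190+640/8-.44,212+276/8-.44,.051)[:2]
print(k1,k2,ax,'lever',an(k2),'rider',an(a),an(b),'bar dir',np.degrees(np.arctan2(a[1]-b[1],a[0]-b[0])))
E
```

```text
[0.52904624 0.14524623] [0.50084453 0.0669956 ] [0.59529906 0.07716126] lever 6.142807436395355 rider 8.184985049776058 8.229346959513983 bar dir 8.359947295720561
```

```bash
python3 - <<'E'
from m import *
ax=np.array([.5953,.0772])
def P(th,r,lat,z):
    th=np.radians(th); u=np.array([-np.cos(th),-np.sin(th)]); t=np.array([np.sin(th),-np.cos(th)]); return proj('side',np.r_[ax+r*u-lat*t,z])
for d in (0,1,2,3,4):
    print(d,'rows: arm top centre',round(P(8.2-d,75,0,.063)[1],2),'arm low edge',round(P(8.2-d,75,.004,.057)[1],2),'rider edge',round(P(8.2,75/1,.004,.051)[1],2))
for l in range(1): pass
for d in (0,1,2,3,4):
    ar=lambda r,lat,z,th: P(th,r/1000,lat,z)[1]
    print(d, 'visible red px', round(ar(75,.004,.051,8.2)-ar(75,.004,.057,8.2-d),2), 'centreline-to-red-edge', round(ar(75,.004,.051,8.2)-ar(75,0,.063,8.2-d),2))
im=ld("pics/s7f.png"); u=int(round(P(8.2,.075,0,.051)[0])); print(u); print(im[238:256,u-1:u+2].mean(1).round(0).tolist())
E
```

```text
0 rows: arm top centre -2797.31 arm low edge -2814.6 rider edge -2845.98
1 rows: arm top centre -1188.55 arm low edge -1192.64 rider edge -2845.98
2 rows: arm top centre -833.38 arm low edge -835.59 rider edge -2845.98
3 rows: arm top centre -677.35 arm low edge -678.84 rider edge -2845.98
4 rows: arm top centre -589.63 arm low edge -590.76 rider edge -2845.98
0 visible red px 1.51 centreline-to-red-edge 4.38
1 visible red px 1.07 centreline-to-red-edge 3.94
2 visible red px 0.63 centreline-to-red-edge 3.5
3 visible red px 0.19 centreline-to-red-edge 3.07
4 visible red px -0.24 centreline-to-red-edge 2.63
267
[[177.0, 177.0, 174.0], [206.0, 206.0, 203.0], [239.0, 239.0, 233.0], [255.0, 255.0, 253.0], [241.0, 240.0, 236.0], [227.0, 227.0, 233.0], [211.0, 214.0, 222.0], [248.0, 252.0, 254.0], [192.0, 165.0, 172.0], [209.0, 62.0, 62.0], [217.0, 137.0, 137.0], [242.0, 243.0, 238.0], [244.0, 248.0, 242.0], [254.0, 255.0, 255.0], [233.0, 233.0, 223.0], [220.0, 221.0, 208.0], [241.0, 244.0, 234.0], [227.0, 227.0, 217.0]]
```

The visible red strip (about 1.9 px) fits a misalignment of about 0°. All three estimates lie within 2°, so I go on to press.

```bash
python3 -m creep '[[[-0.006,-0.005,0],[0,0.002,0.025],0],[[-0.006,-0.005,0],[0,0.002,0.045],0],[[-0.006,-0.005,0],[0,0.002,0.06],0],[[-0.006,-0.005,0],[0,0.002,0.06],0],[[-0.006,-0.005,0],[0,0.002,0.06],0]]'
python3 - <<'E'
from h import *
im=bot.read_camera("side"); crop("side",im,287,150,100,75,8,"pics/s8.png")
print(rel([.518,-.280,.045],np.radians(94)), bot.observe()['wrist_force'])
E
```

```text
clock: 7.6
position: [0.5181, -0.2793, 0.0571]
tool_rot: [0.682, 0.731, 0.0, 0.0]
wrist_force: [0.5, -0.5, 0.1]
grip_width: 0.005
pics/s8.png origin 237 112 scale 8
([0.001, 0.001, -0.001], [-0.0004, -0.0004, 0.0127]) [-0.04936207 -0.08345729  0.65616779]
```

View pics/s8.png

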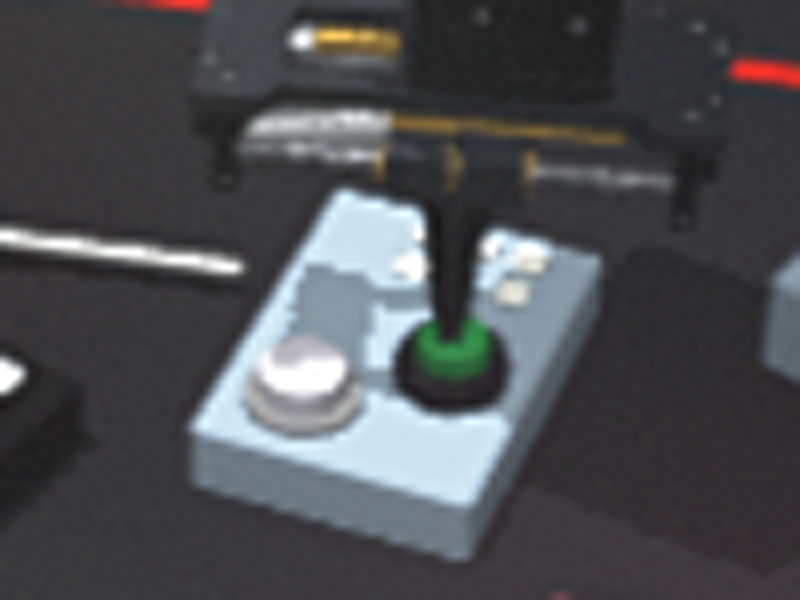

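The fingertips hang over the green button's centre at pixel (293,153). I'll press down in small steps.

```bash
python3 -m creep '[[[0,0,0],[0,0,0.005],0],[[0,0,0],[0,0,0.009],0],[[0,0,0],[0,0,0.012],0],[[0,0,0],[0,0,0.014],0],[[0,0,0],[0,0,0.014],0],[[0,0,0],[0,0,0.014],0]]'
```

```text
clock: 8.15
position: [0.5195, -0.28, 0.0476]
tool_rot: [0.682, 0.731, 0.001, 0.003]
wrist_force: [-6.2, 6.2, 39.8]
grip_width: 0.009
```

```bash
python3 - <<'E'
from h import *
im=bot.read_camera("side"); crop("side",im,287,150,100,75,8,"pics/s9.png"); print(bot.observe()['wrist_force'],bot.observe()['position'])
E
```

```text
pics/s9.png origin 237 112 scale 8
[-6.76519969  6.44527871 39.40358713] [ 0.5195009  -0.28000023  0.04765118]
```

View pics/s9.png

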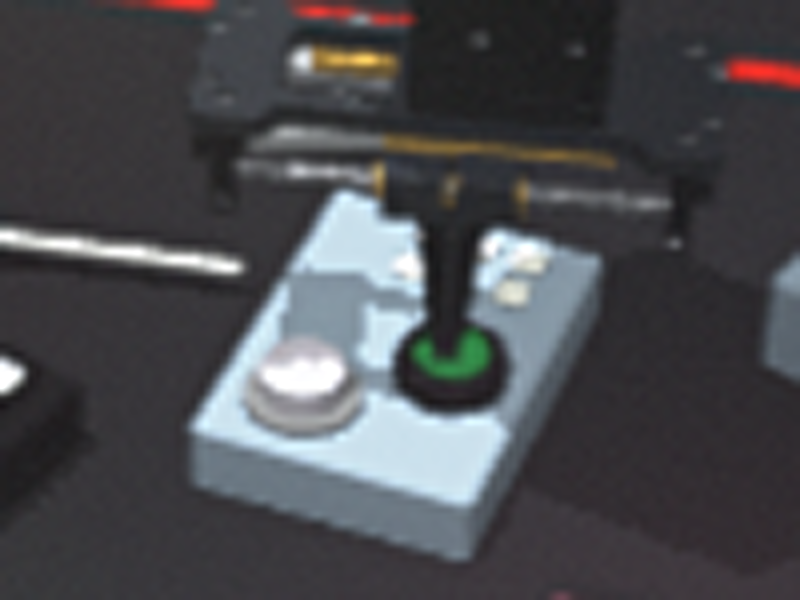

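The button is flush with its black collar at (293,156), so it is fully down. Retreating.

```bash
python3 -m creep '[[[0,0,0],[0,0,-0.015],0],[[0,0,0],[0,0,-0.045],0],[[0,0,0],[0,0,-0.08],0],[[0,0,0],[0,0,-0.12],0],[[0,0,0],[0,0,-0.15],0],[[0,0,0],[0,0,-0.15],0],[[0,0,0],[0,0,-0.15],0],[[0,0,0],[0,0,-0.15],0]]'
python3 - <<'E'
from m import *
s=bot.read_camera("side"); crop("side",s,270,200,130,97,6,"pics/s10.png")
t=bot.read_camera("top"); cv2.imwrite("pics/t10.png",t[:,:,::-1])
print(cen(t,'blue',250,225,8)); lever(t,250,225)
E
```

```text
clock: 8.87
position: [0.5183, -0.2792, 0.1971]
tool_rot: [0.682, 0.731, 0.0, 0.003]
wrist_force: [-0.2, -0.1, 0.5]
grip_width: -0.001
pics/s10.png origin 205 151 scale 6
(np.float64(249.95269841269842), np.float64(224.64095238095237))
k1 [0.5326 0.1411] k2 [0.5035 0.0629] rider [0.5247 0.0638] axis [0.598  0.0722] rider r 0.0738
axis [0.598  0.0722] start -46.5 lever 5.6 rider 6.56
axis [0.599  0.0715] start -46.35 lever 5.13 rider 5.94
axis [0.599  0.0725] start -45.94 lever 5.72 rider 6.7
```

View pics/s10.png

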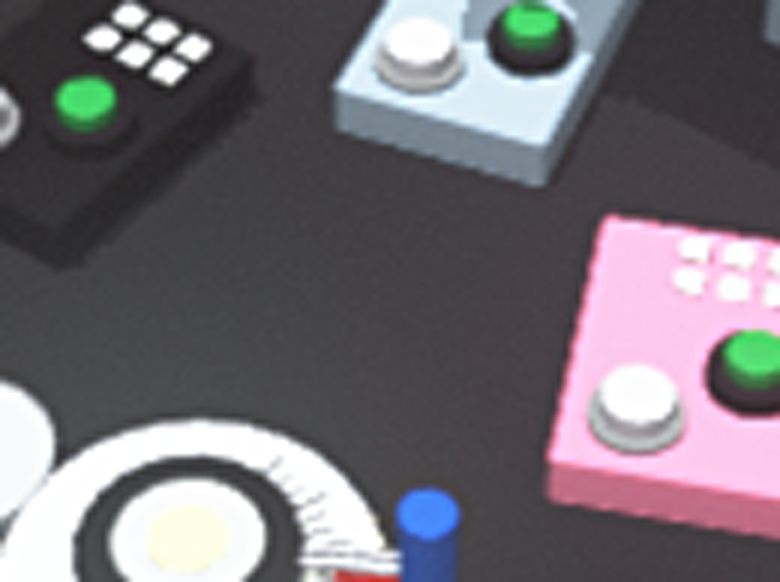

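View pics/t10.png

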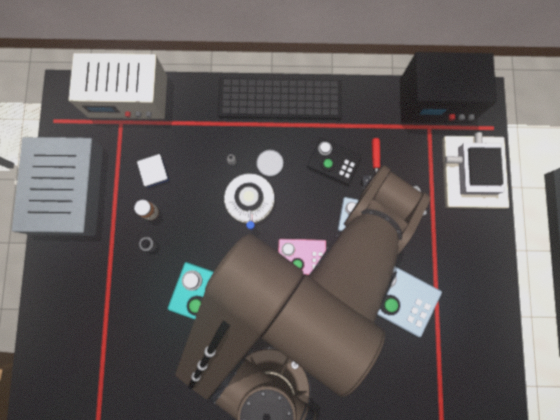

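The button stands proud again at side pixel (293,155). The lever is unchanged with its knob at top pixel (250,225), the bystanders that show are in place, and the tool is clear.

```bash
python3 -c "
from workcell import bot
print(bot.hand_in())"
```

```text
the job is handed in; nothing more can be done
None
```

I pushed the knob round its arc with the side of the shut fingers until the lever pointed at the red rider. I then pressed the green button on the smaller grey-blue console, let it come up, backed the tool off and handed in at about 9 s of the 54 s allowed. `hand_in` gives no verdict, so success is not confirmed.

- **Lever angle:** My estimates of how far the lever stops short of the rider disagreed a little. The top camera gave about 1°, the side camera about 2°, and the strip of red showing beside the arm about 0°. All are within the 4° limit.
- **Camera offset:** The two cameras also disagreed by about 4 mm in position, so I averaged them.
- **Button:** It went flush with its collar. It met about 40 N at the fingers, far more than the 5 N needed, because its top was higher than I had measured. It stood up again afterwards.
- **Everything else:** The bystanders visible in the last picture are where they were; the arm hid the mouse and part of the screwdriver there. I saw no movement of the unit or the rider.

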